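Make up the parakeet saucer and the sparrow saucer

TASK

Make up the two feeding saucers: the blue-rimmed one is for the parakeets and gets the corn-cob round, the round dark sunflower cake and the pink mineral block; the plain terracotta one is for the sparrows and gets the square pale millet cake and the white cuttlebone. Set each piece down gently, not dropped, so that it sits flat on the saucer's own floor the same way up as it is now, none on top of another or propped on the rim, and take your hand away. Leave the saucers, the blue mug, the scoop and the funnel standing where they are.

Things in the scene. Friction and masses are not known exactly. Their poses are not given: they have to be found in the camera images.
- blue_saucer: Parakeets' saucer: round terracotta feeding saucer with a blue-glazed band round its rim, on the ledge; 220 mm across the rim, 34 mm high, about 0.9 kg, loose. Wall 7 mm, flaring: the flat inner floor is 8 mm above the underside and has a radius of 90 mm, the inside of the rim a radius of 103 mm. Origin: centre of its underside; z up.
- plain_saucer: Sparrows' saucer: the same terracotta saucer, all plain orange-brown, no blue; 220 mm across the rim, 34 mm high, about 0.9 kg, loose. Wall 7 mm, flaring: the flat inner floor is 8 mm above the underside and has a radius of 90 mm, the inside of the rim a radius of 103 mm. Origin: centre of its underside; z up.
- corn_round: Cut round of yellow corn cob standing on its cut end: upright cylinder 45 mm in diameter, 50 mm high, 90 g. Origin: centre of its underside; z up along its axis.
- sunflower_cake: Round, very dark brown pressed sunflower-seed cake: disc 52 mm in diameter, 24 mm high, 70 g. Origin: centre of its underside; z up.
- mineral_block: Pink mineral block for beaks: rounded brick 32 mm along its x, 50 mm along its y, 24 mm high, 60 g. Origin: centre of its underside; z up.
- millet_cake: Square, pale golden pressed millet cake: 52 x 52 mm (sides along its x and y), 24 mm high, 70 g. Origin: centre of its underside; z up.
- cuttlebone: White cuttlebone: flat, straight sides and round ends, 104 mm long (its x), 38 mm wide (its y), 14 mm thick with a slight crown to 16 mm, 35 g. Origin: centre of its underside; z up.
- funnel: Bystander, leave alone: small aluminium funnel standing mouth down among the stock, 80 mm across at the bottom, narrowing to a spout 100 mm up. Origin: centre of its underside; z up.
- mug: Bystander, leave alone: blue ceramic mug, 80 mm across, 90 mm high, at the back of the ledge. Origin: centre of its underside; handle at its +y.
- scoop: Bystander, leave alone: stainless steel seed scoop lying at the back of the ledge, trough 105 mm long, 65 mm wide and 35 mm high, handle to its -x, 215 mm overall. Origin: underside of the trough's middle; x towards its mouth.
Mind the look-alikes: they are no part of the job. Several things have the shape of the mineral_block; the one meant has the colours described above.

How it is judged:
At the end, for the whole second after the job is handed in: Each piece in its own saucer: centre within 80 mm of the saucer's, underside within 4 mm of the saucer's floor, same side up within 0.12 rad, at rest. Saucers, mug, scoop and funnel upright and at rest within 30 mm of their starting places (horizontal distance between each of corn_round, sunflower_cake, mineral_block and blue_saucer below 0.08 m and z of corn_round in the frame of blue_saucer between 0.004 and 0.012 m and angle between each of corn_round, sunflower_cake, mineral_block, millet_cake, cuttlebone's own z axis and vertical below 0.12 rad and linear speed of each of corn_round, sunflower_cake, mineral_block, millet_cake, cuttlebone, blue_saucer, plain_saucer, mug, scoop, funnel below 0.01 m/s and angular speed of each of corn_round, sunflower_cake, mineral_block, millet_cake, cuttlebone below 0.1 rad/s and z of sunflower_cake in the frame of blue_saucer between 0.004 and 0.012 m and z of mineral_block in the frame of blue_saucer between 0.004 and 0.012 m and horizontal distance between each of millet_cake, cuttlebone and plain_saucer below 0.08 m and z of millet_cake in the frame of plain_saucer between 0.004 and 0.012 m and z of cuttlebone in the frame of plain_saucer between 0.004 and 0.012 m and distance of each of blue_saucer, plain_saucer, mug, scoop, funnel from where it was at the start of the episode below 0.03 m and angle between each of blue_saucer, plain_saucer, mug, scoop, funnel's own z axis and vertical below 0.1 rad); the robot touches nothing.
It fails at once if a piece is dropped (falls free of the gripper faster than 0.7 m/s, about 25 mm of fall) ((linear speed of corn_round above 0.7 m/s and contact force between corn_round and the fingers below 0.01 N) or (linear speed of sunflower_cake above 0.7 m/s and contact force between sunflower_cake and the fingers below 0.01 N) or (linear speed of mineral_block above 0.7 m/s and contact force between mineral_block and the fingers below 0.01 N) or (linear speed of millet_cake above 0.7 m/s and contact force between millet_cake and the fingers below 0.01 N) or (linear speed of cuttlebone above 0.7 m/s and contact force between cuttlebone and the fingers below 0.01 N)).
It fails at once if a saucer is pushed more than 30 mm from its place or tipped ((distance of blue_saucer from where it was at the start of the episode above 0.03 m or angle between blue_saucer's own z axis and vertical above 0.35 rad) or (distance of plain_saucer from where it was at the start of the episode above 0.03 m or angle between plain_saucer's own z axis and vertical above 0.35 rad)).
It fails at once if the mug, the scoop or the funnel is pushed more than 30 mm from its place or tipped over ((distance of mug from where it was at the start of the episode above 0.03 m or angle between mug's own z axis and vertical above 0.35 rad) or (distance of scoop from where it was at the start of the episode above 0.03 m or angle between scoop's own z axis and vertical above 0.35 rad) or (distance of funnel from where it was at the start of the episode above 0.03 m or angle between funnel's own z axis and vertical above 0.35 rad)).
It also fails if it takes over 128 s, if anything falls off the work surface, if the arm or the gripper's body presses on something with over 40 N, if the wrist force passes 120 N, or if a joint passes its speed limit or range.

ROBOT

A 6-joint arm with a two-finger parallel gripper is mounted at the origin on the work surface. World frame = base frame: x ahead of the robot, y to its left, z up, the work surface at z = 0. Lengths are in m, angles in rad, forces in N, time in s.
With the tool pointing down it reaches from about 0.425 to 0.95 m from the base axis. Payload 3.5 kg.
Tool frame: the origin (TCP) lies midway between the tips of the shut fingers; the grasp point (between the pads) lies 19 mm behind it (ctrl.hold_point_z is the distance from the TCP to the grasp point, in m); z points along the fingers, y is the line along which they close (so a half turn about z gives the same grasp; the last joint's range is limited). The gripper opens to 85 mm and grips with 20 to 120 N. Pads are 22 mm wide; open, the fingers measure 114 mm over their backs; the gripper's body (76 mm by 85 mm) begins 54 mm behind the grasp point. The pads swing forward as they close: fully open they stand 13 mm farther back than shut.
Start: joints at [1.022, 0.286, 1.577, -0, 1.279, -0.15], TCP at [0.262, 0.622, 0.204] pointing down, gripper open.
Joint ranges: [-2.77, 2.77], [-0.9, 2.22], [0.21, 2.48], [-1.53, 4.67], [0.24, 2.81], [-2.84, 2.84]. Speed limits (rad/s): [2.79, 2.79, 3.14, 3.14, 3.14, 3.14].

INTERFACE

Orientations are given as a unit quaternion [x, y, z, w].
In Python, from plant import readout, cams, sign_off, ctrl gives the robot as it stands. The module is installed in compiled form; this text tells all that it offers.
- The arm moves only by the tool step_arm, never from a script. Its argument "increments" is a list of rows, each a list of 2 entries, a list of its own where there are three numbers: the shift along the world's x, y, z in mm, then the turn, a rotation vector about the world's x, y, z in rad. In form: [[[x, y, z], [rx, ry, rz]], ...]. A call has 1 to 8 rows; each row shifts and turns the commanded pose from where the row before left it; what a row does not reach is not made up. A row lasts 1/12 s, in which the tool goes at most 41.7 mm and 7.16 degrees, less where a joint would pass 70% of its speed; a pose out of reach is approached as far as the arm can. A call is refused whole if a number of a shift passes 41.7 or a number of a turn 0.125, either way. A call with a gripper value outside its range is refused whole. "fingers" is the opening, from -1 (shut) to 1 (fully open), set as the call begins (left out, the last holds). The fingers move at their own pace and stop on an object; "grip_force" is the grip in N (left out, the last holds). Time passes only in rows, so rows that do not move let the fingers close. It gives the time, the measured TCP pose, the force, the opening and the grip force at its end, in the units of the state.
- readout.get_state(): the state, without advancing time (a new reading comes with each control period).
- cams.read_camera(name): name is "scene" or "top" or "wrist"; returns the picture (480x640x3 uint8, red, green, blue); there is no depth.
- cams.get_calibration(name): a dict with "fx", "fy", "cx", "cy" (pixels), "distortion" ([k1, k2, p1, p2, k3] as OpenCV has them; the pictures are not rectified), "eye" and "rotation" of the camera in the world; the wrist camera has in their place "T_tool_cam" (4x4, takes a point from camera to tool coordinates, whose origin is the TCP and whose axes are the flange's). Camera axes: x right, y up, looking along -z (the intrinsics and any distortion apply to the point x, -y, -z); pixel columns grow to the right and rows downward; lengths in m; the calibration is good to about 2 mm. A picture is of the moment at which its call begins: read the wrist's pose just before it. get_calibration takes no time and is no camera call.
- sign_off(): hands the job in; it is judged then, once.
The state is a dict: "time": time; "qpos": joint angles; "dq": joint speeds; "joint_efforts": joint torques, N m; "eef_pos": TCP position; "tcp_rot": TCP orientation; "contact_force": force on the tool from outside, world axes, zero at the start; "wrist_torque": the same for the moment, N m; "opening": opening from 0.0 (shut) to 1.0 (fully open); "finger_force": force on a finger pad.
Only numpy, scipy, OpenCV 4.12 (cv2) and the standard library are available. Lean on these libraries where they do the work, as an engineer would, in place of code of your own. Each camera call takes 0.05 s, during which the arm holds its last target. There are 200 camera calls.

## Working session

There is one attempt and no reset: what is moved stays moved. The work goes in short steps, Python scripts to look and compute and a tool call to move; the robot and the scene stay as the last step left them, time stands still between calls to the robot, and variables do not carry over. Pictures are saved under pics/ and viewed, at most 14 in all, crops included, and the job is handed in when it is done.

Besides the shell and the picture viewer there is one more tool, called after ">>>" as name(argument=value, ...), one argument or row to a line, values as JSON. step_arm: Moves the arm, as the interface text tells. Its arguments: {"type":"object","properties":{"increments":{"type":"array","items":{"type":"array"}},"fingers":{"type":"number"},"grip_force":{"type":"number"}},"required":["increments"]}

```bash
mkdir -p pics
cat > h.py <<'E'
import numpy as np,cv2
from plant import readout,cams,sign_off,ctrl
def snap(n,f):
    im=cams.read_camera(n); cv2.imwrite('pics/'+f+'.png',im[:,:,::-1]); return im
def ray(n,u,v,st=None):
    c=cams.get_calibration(n); K=np.array([[c['fx'],0,c['cx']],[0,c['fy'],c['cy']],[0,0,1]])
    p=cv2.undistortPoints(np.array([[[u,v]]],float),K,np.array(c['distortion'],float))[0,0]
    d=np.array([p[0],-p[1],-1.]) 
    if n=='wrist':
        from scipy.spatial.transform import Rotation as R
        st=st or readout.get_state(); T=np.array(c['T_tool_cam']); Rt=R.from_quat(st['tcp_rot']).as_matrix()
        return Rt@T[:3,3]+st['eef_pos'],Rt@T[:3,:3]@d
    return np.array(c['eye']),np.array(c['rotation']).reshape(3,3)@d
def at(n,u,v,z,st=None):
    e,d=ray(n,u,v,st); return np.round(e+d*(z-e[2])/d[2],4)
E
python3 - <<'E'
from h import *
print(readout.get_state())
for n in('scene','top'): snap(n,n+'0'); print(cams.get_calibration(n))
print(cams.get_calibration('wrist'),ctrl.hold_point_z)
E
```

```text
{'time': 0.0, 'qpos': array([ 1.02193624e+00,  2.87180313e-01,  1.57821347e+00, -4.08110418e-05,
        1.27860845e+00, -1.50028973e-01]), 'dq': array([ 0.00105143,  0.00200612, -0.00056517,  0.00028102,  0.00091762,
        0.00062598]), 'joint_efforts': array([ 1.95741100e-03, -4.05967355e+01, -2.92635298e+01, -6.37658195e-05,
        5.83316025e-03,  8.45316777e-06]), 'eef_pos': array([0.26173957, 0.62138204, 0.20221776]), 'tcp_rot': array([ 1.98090574e-01,  9.80182979e-01, -1.13866612e-03, -3.94138909e-04]), 'contact_force': array([-0.03194148,  0.27919023, -0.1570577 ]), 'wrist_torque': array([-0.05334412, -0.01267437,  0.00145299]), 'finger_force': 0.0, 'opening': 0.9999351343344427}
{'fx': 485.3940386534562, 'fy': 485.3940386534562, 'cx': 322.7392078576345, 'cy': 240.96679897160095, 'distortion': array([-0.02127348,  0.        ,  0.        ,  0.        ,  0.        ]), 'eye': array([1.29801523, 0.84943233, 0.8571096 ]), 'rotation': array([0.15693231, 0.41086292, 0.83174087, 0.33877875])}
{'fx': 617.6410585640377, 'fy': 617.6410585640377, 'cx': 312.59053358090637, 'cy': 243.27844623544308, 'distortion': array([-0.00118874,  0.        ,  0.        ,  0.        ,  0.        ]), 'eye': array([0.50553459, 0.10464549, 1.28654851]), 'rotation': array([-0.02625859,  0.02325991,  0.71684538, -0.69634916])}
{'fx': 359.545832882622, 'fy': 359.545832882622, 'cx': 322.69682647634977, 'cy': 236.08933243367267, 'distortion': array([-0.00464641,  0.        ,  0.        ,  0.        ,  0.        ]), 'T_tool_cam': array([[ 1.48686879e-03,  9.45549623e-01,  3.25474577e-01,
         8.51250314e-02],
       [ 9.99998894e-01, -1.41338675e-03, -4.62216838e-04,
         2.24368559e-04],
       [ 2.29724991e-05,  3.25474905e-01, -9.45550679e-01,
        -1.69903637e-01],
       [ 0.00000000e+00,  0.00000000e+00,  0.00000000e+00,
         1.00000000e+00]])} 0.0187
```

View pics/top0.png

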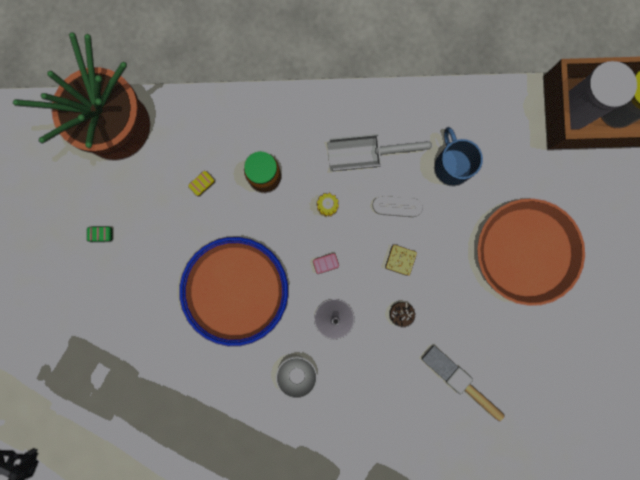

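View pics/scene0.png

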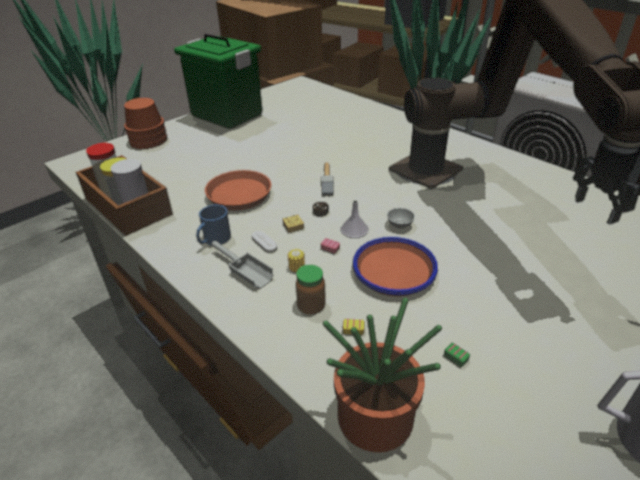

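The top view shows the blue-rimmed saucer at (234,291), the plain one at (530,252), corn at (327,204), cuttlebone at (398,206), millet at (402,260), sunflower at (402,314) and the funnel at (335,319). Three things have the mineral block's shape: pink (326,263), yellow striped (201,183) and green (99,234). Only the one at (326,263) is pink, and I'll confirm it in a crop.

```bash
sed -i "s/np.array(c\['rotation'\]).reshape(3,3)@d/__import__('scipy.spatial.transform',fromlist=['x']).Rotation.from_quat(c['rotation']).as_matrix()@d/" h.py
python3 - <<'E'
from h import *
im=cv2.imread('pics/top0.png')
cv2.imwrite('pics/crop0.png',cv2.resize(im[180:330,290:440],(600,600),interpolation=cv2.INTER_CUBIC))
S=[(180,291),(289,291),(235,237),(235,345)]
for P in([(180,291),(289,291),(235,237),(235,345)],[(476,252),(585,252),(530,199),(530,305)]): print([at('top',u,v,.034)[:2] for u,v in P],np.mean([at('top',u,v,.034) for u,v in P],0))
for n,u,v,z in[('corn',327.5,204.5,.05),('cut',398,206,.015),('mil',402,260,.024),('sun',402,314,.024),('pink',326.5,263,.024),('fun',335,318,.1),('funbase',335,319,0),('bowl',297,376,.05),('mug',461,160,.09),('jar',261,167,.1),('scoop',354,153,.03)]: print(n,at('top',u,v,z))
E
```

```text
[array([0.5045, 0.3798]), array([0.4982, 0.1592]), array([0.6109, 0.2662]), array([0.393 , 0.2706])] [0.50165 0.26895 0.034  ]
[array([ 0.5661, -0.2221]), array([ 0.5597, -0.4427]), array([ 0.671 , -0.3372]), array([ 0.456 , -0.3257])] [ 0.5632   -0.331925  0.034   ]
corn [0.6698 0.0763 0.05  ]
cut [ 0.667  -0.0703  0.015 ]
mil [ 0.5546 -0.0729  0.024 ]
sun [ 0.4449 -0.0687  0.024 ]
pink [0.553  0.0815 0.024 ]
fun [0.4446 0.0698 0.1   ]
funbase [0.4375 0.067  0.    ]
bowl [0.3303 0.147  0.05  ]
mug [ 0.7445 -0.1867  0.09  ]
jar [0.7403 0.2044 0.1   ]
scoop [0.7776 0.0181 0.03  ]
```

View pics/crop0.png

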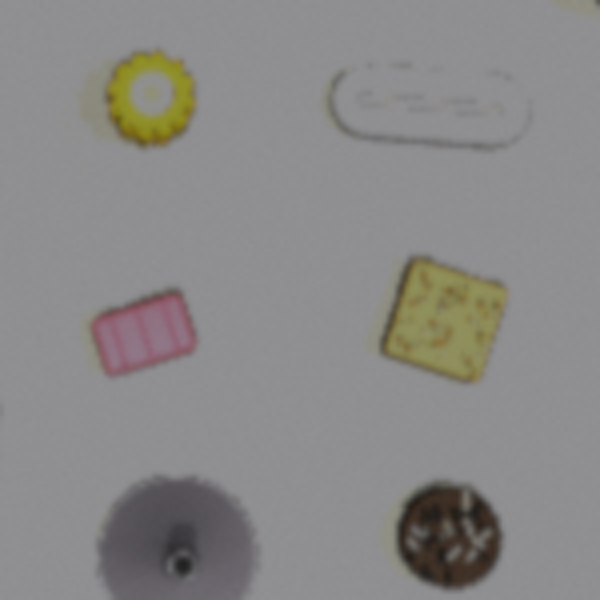

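The crop confirms the pink ribbed brick at (326,263). The millet is turned about 17°, and the cuttlebone lies nearly along y.

Run:
```python
from h import *
c=lambda u,v,z: at('top',290+(u+.5)/4-.5,180+(v+.5)/4-.5,z)
def ang(a,b,z): d=(c(*b,z)-c(*a,z)); return np.degrees(np.arctan2(d[1],d[0]))%180
print('pink',c(145,333,.024),ang((93,318),(180,291),.02),ang((111,376),(195,350),.02))
print('mil',c(445,319,.024),ang((415,257),(507,285),.02),ang((386,354),(474,381),.02))
print('cut',c(431,105,.014),ang((350,138),(495,149),.01))
print('corn',c(151,98,.05),'sun',c(450,535,.024))
```

```text
pink [0.5532 0.0827 0.024 ] 105.52411099675433 105.45599907031215
mil [ 0.5559 -0.0707  0.024 ] 71.27047392941051 71.21733999357669
cut [ 0.6674 -0.0691  0.014 ] 83.98701737819249
corn [0.6706 0.0766 0.05  ] sun [ 0.4462 -0.069   0.024 ]
```

>>> step_arm(
  increments=[
    [[30,-40,0],[0,0,0.1]],
    [[30,-40,0],[0,0,0.1]],
    [[30,-40,0],[0,0,0.1]],
    [[30,-40,0],[0,0,0.1]],
    [[30,-40,0],[0,0,0]],
    [[30,-40,0],[0,0,0]],
    [[30,-40,0],[0,0,0]],
    [[30,-40,0],[0,0,0]],
  ],
  fingers=1,
  grip_force=30,
)

```text
time: 0.77
eef_pos: [0.4626, 0.3534, 0.2031]
tcp_rot: [-0.001, 1.0, -0.0, -0.0]
contact_force: [0.5, 1.3, -0.5]
opening: 1.001
finger_force: 0.0
```

>>> step_arm(
  increments=[
    [[0,0,0],[0,0,0]],
    [[0,0,0],[0,0,0]],
  ],
)

```text
time: 0.93
eef_pos: [0.4631, 0.3535, 0.2031]
tcp_rot: [0.002, 1.0, -0.0, -0.0]
contact_force: [-1.9, -0.1, 0.0]
opening: 0.997
finger_force: 0.0
```

>>> step_arm(
  increments=[
    [[23,-31,0],[0,0,0]],
    [[23,-31,0],[0,0,0]],
    [[23,-31,0],[0,0,0]],
    [[23,-31,0],[0,0,0]],
    [[23,-31,0],[0,0,0]],
    [[23,-31,0],[0,0,0]],
    [[23,-31,0],[0,0,0]],
    [[23,-31,0],[0,0,0]],
  ],
)

```text
time: 1.6
eef_pos: [0.6464, 0.1078, 0.2032]
tcp_rot: [-0.002, 1.0, 0.0, -0.0]
contact_force: [0.2, 1.1, 1.3]
opening: 0.998
finger_force: 0.0
```

>>> step_arm(
  increments=[
    [[23,-29,0],[0,0,0]],
    [[0,0,-30],[0,0,0]],
    [[0,0,-30],[0,0,0]],
    [[0,0,-30],[0,0,0]],
    [[0,0,0],[0,0,0]],
  ],
)

```text
time: 2.02
eef_pos: [0.6636, 0.0801, 0.1048]
tcp_rot: [-0.001, 1.0, 0.0, -0.007]
contact_force: [-1.7, 0.3, -0.8]
opening: 0.998
finger_force: 0.0
```

Run:
```python
from h import *
print(readout.get_state()['eef_pos']); snap('wrist','w1')
```

```text
[0.66355881 0.08006194 0.10481203]
```

View pics/w1.png

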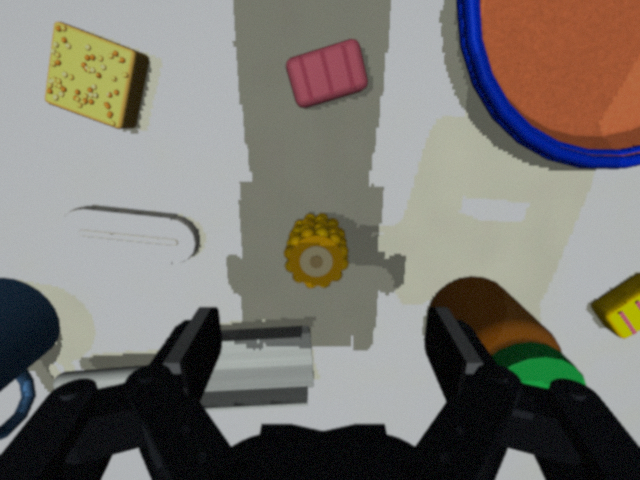

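The wrist view shows the corn's top at (317,262), the pink block at (327,73), the millet at (91,76), and the scoop and jar clear of the fingers.

Run:
```python
from h import *
for n,u,v,z in[('corn',317,262,.05),('pink',327,72,.024),('mil',91,73,.024)]: print(n,at('wrist',u,v,z))
print(readout.get_state()['eef_pos'])
```

```text
corn [0.6773 0.077  0.05  ]
pink [0.5547 0.0832 0.024 ]
mil [ 0.5558 -0.0705  0.024 ]
[0.66538835 0.0800635  0.10843119]
```

>>> step_arm(
  increments=[
    [[9,-3,0],[0,0,0]],
    [[0,0,-30],[0,0,0]],
    [[0,0,-30],[0,0,0]],
    [[0,0,-20],[0,0,0]],
    [[0,0,-13],[0,0,0]],
    [[0,0,0],[0,0,0]],
    [[0,0,0],[0,0,0]],
  ],
)

```text
time: 2.65
eef_pos: [0.6795, 0.0757, 0.0223]
tcp_rot: [-0.001, 1.0, -0.0, 0.001]
contact_force: [-0.1, -0.2, 0.9]
opening: 1.0
finger_force: 0.0
```

>>> step_arm(
  increments=[
    [[0,0,0],[0,0,0]],
    [[0,0,0],[0,0,0]],
    [[0,0,0],[0,0,0]],
    [[0,0,0],[0,0,0]],
    [[0,0,0],[0,0,0]],
    [[0,0,0],[0,0,0]],
    [[0,0,0],[0,0,0]],
    [[0,0,0],[0,0,0]],
  ],
  fingers=-1,
  grip_force=30,
)

```text
time: 3.32
eef_pos: [0.6795, 0.0753, 0.0224]
tcp_rot: [-0.001, 1.0, -0.0, 0.002]
contact_force: [0.1, -0.3, 5.8]
opening: -0.0
finger_force: 3.1
```

Run:
```python
from h import *
s=readout.get_state();print(s['eef_pos'],s['opening'],s['finger_force'],s['contact_force'])
a=snap('wrist','w2');b=snap('scene','s2')
cv2.imwrite('pics/s2c.png',np.hstack([cv2.resize(b[180:330,230:380,::-1],(450,450)),cv2.resize(a[240:480,200:440,::-1],(350,350)) if 0 else np.vstack([cv2.resize(a[:,:,::-1],(350,262)),np.zeros((188,350,3),np.uint8)])]))
```

```text
[0.67945283 0.07532238 0.02241096] -0.00046008921037208613 3.0705312671489082 [ 0.07717092 -0.32372485  5.84403801]
```

View pics/s2c.png

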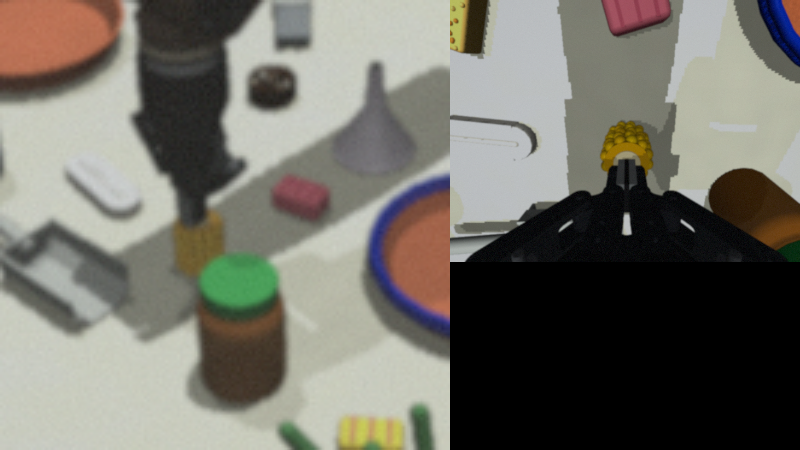

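Run:
```python
from h import *
from scipy.spatial.transform import Rotation as R
def proj(n,P):
    c=cams.get_calibration(n);p=R.from_quat(c['rotation']).as_matrix().T@(np.array(P)-c['eye']);return c['fx']*p[0]/-p[2]+c['cx'],c['fy']*p[1]/p[2]+c['cy']
for z in(.0224,.05): u,v=proj('scene',(.6795,.0753,z)); print('tip scene crop',(u-230)*3,(v-180)*3)
for P in((.6706,.0766,.05),(.6706,.0766,0)): u,v=proj('scene',P); print('corn',(u-230)*3,(v-180)*3)
a=cv2.imread('pics/w2.png');b=cv2.imread('pics/s2.png');print(b.shape)
cv2.imwrite('pics/c3.png',np.hstack([cv2.resize(b[220:290,265:335],(400,400),interpolation=2),cv2.resize(a[180:380,220:420],(400,400),interpolation=2)]))
```

```text
tip scene crop 193.0775790060847 245.29315130187592
tip scene crop 191.40169093739274 221.23077279046908
corn 200.0072345160645 217.34730914738813
corn 202.80065970052016 260.4376505093476
(480, 640, 3)
```

View pics/c3.png

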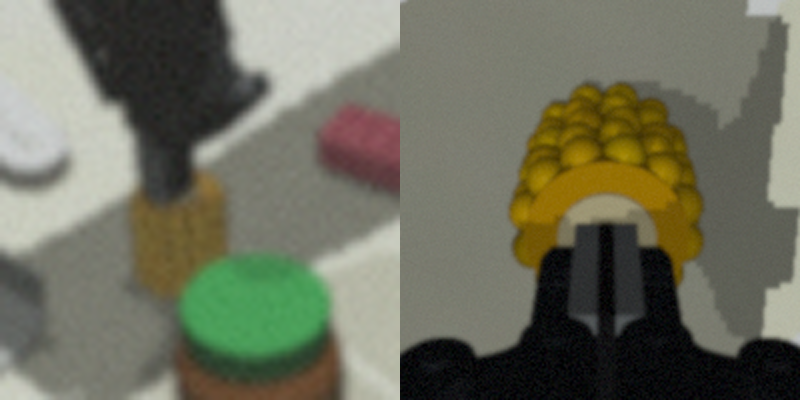

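View pics/w2.png

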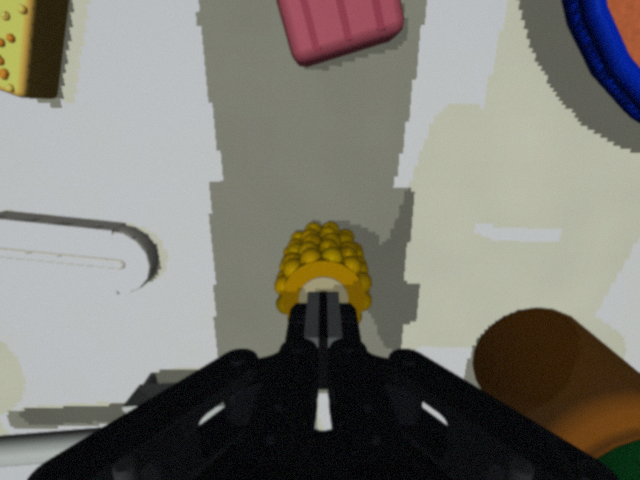

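Run:
```python
from h import *
s=readout.get_state();print(s['eef_pos'],s['qpos'],s['contact_force'],s['finger_force'])
for n,u,v,z in[('mil corner',86,98,.0),('cut right end',157,245,.007),('pink near-left',300,58,.02),('pink near-right',400,28,.02)]: print(n,at('wrist',u,v,z,s))
s['eef_pos']=s['eef_pos']+[0,0,.028]
for n,u,v,z in[('mil corner',86,98,.0),('cut right end',157,245,.007),('pink near-left',300,58,.02),('pink near-right',400,28,.02)]: print(n,at('wrist',u,v,z,s))
c=lambda u,v,z: at('top',290+(u+.5)/4-.5,180+(v+.5)/4-.5,z)
print('top: millet right corner',c(386,354,.0),c(415,257,0),'cut left end',c(329,100,.007),'pink',c(93,318,.02),c(180,291,.02))
```

```text
[0.67944211 0.07531377 0.02241971] [-3.77543469e-02  4.89506000e-01  1.66318043e+00  2.55421786e-05
  9.85794762e-01 -1.60971899e+00] [ 0.21030361 -0.48241867  5.26043597] 2.9835813379031606
mil corner [ 0.5879 -0.0425  0.    ]
cut right end [ 0.6638 -0.0151  0.007 ]
pink near-left [0.5722 0.066  0.02  ]
pink near-right [0.5607 0.1085 0.02  ]
mil corner [ 0.5871 -0.0598  0.    ]
cut right end [ 0.6743 -0.0289  0.007 ]
pink near-left [0.5687 0.0644 0.02  ]
pink near-right [0.5552 0.1138 0.02  ]
top: millet right corner [ 0.5396 -0.0427  0.    ] [ 0.5897 -0.0597  0.    ] cut left end [ 0.6725 -0.0171  0.007 ] pink [0.5619 0.1091 0.02  ] [0.5744 0.0641 0.02  ]
```

>>> step_arm(
  increments=[
    [[0,0,15],[0,0,0]],
    [[-9,1,10],[0,0,0]],
    [[0,0,0],[0,0,0]],
  ],
)

```text
time: 3.67
eef_pos: [0.6695, 0.0766, 0.0481]
tcp_rot: [-0.001, 1.0, -0.0, 0.001]
contact_force: [1.1, 0.3, 0.3]
opening: 0.002
finger_force: 0.0
```

>>> step_arm(
  increments=[
    [[0,0,0],[0,0,0]],
    [[0,0,0],[0,0,0]],
    [[0,0,0],[0,0,0]],
    [[0,0,0],[0,0,0]],
    [[0,0,0],[0,0,0]],
    [[0,0,0],[0,0,0]],
    [[0,0,0],[0,0,0]],
    [[0,0,0],[0,0,0]],
  ],
  fingers=1,
)

```text
time: 4.33
eef_pos: [0.6691, 0.0763, 0.0455]
tcp_rot: [-0.001, 1.0, -0.0, -0.0]
contact_force: [-0.4, 0.0, 0.3]
opening: 1.002
finger_force: 0.0
```

>>> step_arm(
  increments=[
    [[0,0,-20],[0,0,0]],
    [[0,0,-15],[0,0,0]],
    [[0,0,-10],[0,0,0]],
    [[0,0,-5],[0,0,0]],
    [[0,0,0],[0,0,0]],
    [[0,0,0],[0,0,0]],
  ],
)

```text
time: 4.83
eef_pos: [0.6689, 0.0764, -0.0048]
tcp_rot: [-0.001, 1.0, 0.0, -0.0]
contact_force: [-0.2, 0.3, 0.2]
opening: 1.001
finger_force: 0.0
```

>>> step_arm(
  increments=[
    [[0,0,-6],[0,0,0]],
    [[0,0,-6],[0,0,0]],
    [[0,0,0],[0,0,0]],
  ],
)

```text
time: 5.08
eef_pos: [0.6684, 0.0764, -0.0174]
tcp_rot: [-0.001, 1.0, 0.0, -0.001]
contact_force: [-1.2, -0.4, -0.6]
opening: 0.999
finger_force: 0.0
```

>>> step_arm(
  increments=[
    [[0,0,0],[0,0,0]],
    [[0,0,0],[0,0,0]],
    [[0,0,0],[0,0,0]],
    [[0,0,0],[0,0,0]],
    [[0,0,0],[0,0,0]],
    [[0,0,0],[0,0,0]],
    [[0,0,0],[0,0,0]],
    [[0,0,0],[0,0,0]],
  ],
  fingers=-1,
  grip_force=30,
)

```text
time: 5.75
eef_pos: [0.6695, 0.0763, -0.0159]
tcp_rot: [-0.001, 1.0, -0.0, 0.0]
contact_force: [-0.6, 0.1, 2.3]
opening: 0.521
finger_force: 30.9
```

>>> step_arm(
  increments=[
    [[0,0,20],[0,0,0]],
    [[0,0,30],[0,0,0]],
    [[0,0,35],[0,0,0]],
    [[0,0,35],[0,0,0]],
    [[0,0,30],[0,0,0]],
    [[-14,24,0],[0,0,0]],
    [[-20,34,0],[0,0,0]],
    [[-20,34,0],[0,0,0]],
  ],
)

```text
time: 6.42
eef_pos: [0.6148, 0.1685, 0.1341]
tcp_rot: [0.001, 1.0, 0.0, 0.0]
contact_force: [-0.0, 1.1, -1.9]
opening: 0.523
finger_force: 30.8
```

>>> step_arm(
  increments=[
    [[-20,34,0],[0,0,0]],
    [[-20,34,0],[0,0,0]],
    [[-20,33,0],[0,0,0]],
    [[0,0,0],[0,0,0]],
  ],
)

```text
time: 6.75
eef_pos: [0.5505, 0.2745, 0.1326]
tcp_rot: [-0.004, 1.0, 0.001, -0.002]
contact_force: [0.0, -1.0, -0.6]
opening: 0.524
finger_force: 30.9
```

>>> step_arm(
  increments=[
    [[0,0,-30],[0,0,0]],
    [[0,0,-35],[0,0,0]],
    [[0,0,-30],[0,0,0]],
    [[0,0,-20],[0,0,0]],
    [[0,0,-13],[0,0,0]],
    [[0,0,-7],[0,0,0]],
    [[0,0,0],[0,0,0]],
    [[0,0,0],[0,0,0]],
  ],
)

```text
time: 7.42
eef_pos: [0.5559, 0.2694, -0.0006]
tcp_rot: [-0.001, 1.0, 0.0, 0.001]
contact_force: [0.4, 0.0, -0.5]
opening: 0.515
finger_force: 31.0
```

>>> step_arm(
  increments=[
    [[0,0,-3],[0,0,0]],
    [[0,0,-2],[0,0,0]],
    [[0,0,-1],[0,0,0]],
    [[0,0,0],[0,0,0]],
    [[0,0,0],[0,0,0]],
    [[0,0,0],[0,0,0]],
  ],
)

```text
time: 7.92
eef_pos: [0.5552, 0.2694, -0.007]
tcp_rot: [-0.001, 1.0, 0.0, 0.0]
contact_force: [0.2, 0.3, -0.5]
opening: 0.517
finger_force: 31.0
```

>>> step_arm(
  increments=[
    [[0,0,-1],[0,0,0]],
    [[0,0,0],[0,0,0]],
    [[0,0,0],[0,0,0]],
    [[0,0,0],[0,0,0]],
  ],
)

```text
time: 8.25
eef_pos: [0.5554, 0.2695, -0.0079]
tcp_rot: [-0.001, 1.0, 0.0, 0.0]
contact_force: [-1.5, -0.6, 2.8]
opening: 0.519
finger_force: 31.1
```

>>> step_arm(
  increments=[
    [[0,0,0],[0,0,0]],
    [[0,0,0],[0,0,0]],
    [[0,0,0],[0,0,0]],
    [[0,0,0],[0,0,0]],
    [[0,0,10],[0,0,0]],
    [[0,0,30],[0,0,0]],
    [[0,0,40],[0,0,0]],
    [[0,0,40],[0,0,0]],
  ],
  fingers=0.44,
)

```text
time: 8.92
eef_pos: [0.554, 0.269, 0.1123]
tcp_rot: [-0.001, 1.0, -0.0, -0.001]
contact_force: [0.5, 0.7, 0.7]
opening: 0.72
finger_force: 0.0
```

>>> step_arm(
  increments=[
    [[0,0,20],[0,0,0]],
    [[-12,-38,0],[0,0,0]],
    [[-12,-38,0],[0,0,0]],
    [[-12,-38,0],[0,0,0]],
    [[-12,-38,0],[0,0,0]],
    [[-12,-38,0],[0,0,0]],
    [[-12,-38,0],[0,0,0]],
    [[-12,-38,0],[0,0,0]],
  ],
  fingers=1,
)

```text
time: 9.58
eef_pos: [0.4703, 0.0019, 0.1325]
tcp_rot: [-0.001, 1.0, -0.0, 0.001]
contact_force: [0.7, 0.2, 0.3]
opening: 1.003
finger_force: 0.0
```

>>> step_arm(
  increments=[
    [[-12,-38,0],[0,0,0]],
    [[-13,-34,0],[0,0,0]],
    [[0,0,-30],[0,0,0]],
    [[0,0,-35],[0,0,0]],
    [[0,0,-30],[0,0,0]],
    [[0,0,0],[0,0,0]],
    [[0,0,0],[0,0,0]],
  ],
)

```text
time: 10.17
eef_pos: [0.4448, -0.0682, 0.0359]
tcp_rot: [-0.001, 1.0, 0.001, -0.002]
contact_force: [-0.5, -0.3, 1.1]
opening: 1.0
finger_force: 0.0
```

Run:
```python
from h import *
print(readout.get_state()['eef_pos']); a=snap('wrist','w3');b=snap('scene','s3')
cv2.imwrite('pics/c4.png',np.hstack([cv2.resize(a[:,:,::-1],(400,300)),cv2.resize(b[190:310,310:470,::-1],(400,300))]))
```

```text
[ 0.44481353 -0.06823284  0.03593691]
```

View pics/c4.png

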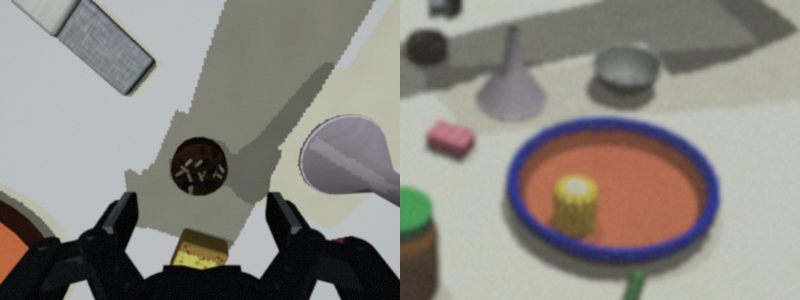

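The corn stands upright in the blue saucer. In the wrist view the sunflower cake, at about (318,266) in full pixels, is centred between the fingers.

>>> step_arm(
  increments=[
    [[1,-1,-20],[0,0,0]],
    [[0,0,-18],[0,0,0]],
    [[0,0,-10],[0,0,0]],
    [[0,0,-6],[0,0,0]],
    [[0,0,-4],[0,0,0]],
    [[0,0,-3],[0,0,0]],
    [[0,0,0],[0,0,0]],
    [[0,0,0],[0,0,0]],
  ],
)

```text
time: 10.93
eef_pos: [0.4476, -0.0698, -0.0238]
tcp_rot: [-0.001, 1.0, -0.0, 0.0]
contact_force: [-0.5, -0.0, 0.4]
opening: 0.998
finger_force: 0.0
```

>>> step_arm(
  increments=[
    [[0,0,0],[0,0,0]],
    [[0,0,0],[0,0,0]],
    [[0,0,0],[0,0,0]],
    [[0,0,0],[0,0,0]],
    [[0,0,0],[0,0,0]],
    [[0,0,0],[0,0,0]],
    [[0,0,0],[0,0,0]],
    [[0,0,0],[0,0,0]],
  ],
  fingers=-1,
)

```text
time: 11.6
eef_pos: [0.4475, -0.0698, -0.0237]
tcp_rot: [-0.001, 1.0, -0.0, 0.0]
contact_force: [-1.5, 0.4, 5.5]
opening: 0.592
finger_force: 31.6
```

>>> step_arm(
  increments=[
    [[0,0,20],[0,0,0]],
    [[0,0,30],[0,0,0]],
    [[0,0,35],[0,0,0]],
    [[0,0,35],[0,0,0]],
    [[0,0,30],[0,0,0]],
    [[4,25,0],[0,0,0]],
    [[4,36,0],[0,0,0]],
    [[4,38,0],[0,0,0]],
  ],
)

```text
time: 12.27
eef_pos: [0.4595, 0.0297, 0.1263]
tcp_rot: [0.001, 1.0, -0.0, 0.001]
contact_force: [-0.1, -0.8, -0.6]
opening: 0.591
finger_force: 32.0
```

>>> step_arm(
  increments=[
    [[4,39,0],[0,0,0]],
    [[4,39,0],[0,0,0]],
    [[4,39,0],[0,0,0]],
    [[4,39,0],[0,0,0]],
    [[4,39,0],[0,0,0]],
    [[4,39,0],[0,0,0]],
    [[3,36,0],[0,0,0]],
    [[0,0,0],[0,0,0]],
  ],
)

```text
time: 12.93
eef_pos: [0.4857, 0.3047, 0.1252]
tcp_rot: [-0.003, 1.0, 0.001, 0.0]
contact_force: [-0.9, -0.0, -0.7]
opening: 0.59
finger_force: 32.1
```

>>> step_arm(
  increments=[
    [[0,0,-30],[0,0,0]],
    [[0,0,-35],[0,0,0]],
    [[0,0,-30],[0,0,0]],
    [[0,0,-20],[0,0,0]],
    [[0,0,-13],[0,0,0]],
    [[0,0,-7],[0,0,0]],
    [[0,0,0],[0,0,0]],
    [[0,0,0],[0,0,0]],
  ],
)

```text
time: 13.6
eef_pos: [0.4868, 0.2995, -0.0087]
tcp_rot: [-0.001, 1.0, 0.0, 0.001]
contact_force: [-0.0, -0.5, -0.2]
opening: 0.592
finger_force: 32.1
```

>>> step_arm(
  increments=[
    [[0,0,-3],[0,0,0]],
    [[0,0,-2],[0,0,0]],
    [[0,0,0],[0,0,0]],
    [[0,0,0],[0,0,0]],
    [[0,0,0],[0,0,0]],
  ],
)

```text
time: 14.02
eef_pos: [0.4864, 0.2995, -0.0139]
tcp_rot: [-0.001, 1.0, 0.0, 0.0]
contact_force: [0.6, 0.1, -1.2]
opening: 0.588
finger_force: 32.1
```

>>> step_arm(
  increments=[
    [[0,0,-1],[0,0,0]],
    [[0,0,0],[0,0,0]],
    [[0,0,0],[0,0,0]],
    [[0,0,0],[0,0,0]],
  ],
)

```text
time: 14.35
eef_pos: [0.486, 0.2994, -0.0154]
tcp_rot: [-0.001, 1.0, -0.0, -0.0]
contact_force: [-0.7, 0.0, -1.2]
opening: 0.592
finger_force: 32.1
```

>>> step_arm(
  increments=[
    [[0,0,-1],[0,0,0]],
    [[0,0,0],[0,0,0]],
    [[0,0,0],[0,0,0]],
    [[0,0,0],[0,0,0]],
  ],
)

```text
time: 14.68
eef_pos: [0.4862, 0.2994, -0.0157]
tcp_rot: [-0.001, 1.0, -0.0, -0.0]
contact_force: [-2.1, -1.0, 6.2]
opening: 0.592
finger_force: 32.6
```

>>> step_arm(
  increments=[
    [[0,0,0],[0,0,0]],
    [[0,0,0],[0,0,0]],
    [[0,0,0],[0,0,0]],
    [[0,0,0],[0,0,0]],
    [[0,0,10],[0,0,0]],
    [[0,0,40],[0,0,0]],
    [[0,0,40],[0,0,0]],
    [[0,0,40],[0,0,0]],
  ],
  fingers=0.44,
)

```text
time: 15.35
eef_pos: [0.4854, 0.2991, 0.115]
tcp_rot: [-0.001, 1.0, -0.0, -0.001]
contact_force: [1.2, -0.0, 0.3]
opening: 0.72
finger_force: 0.0
```

>>> step_arm(
  increments=[
    [[6,-20,0],[0,0,-0.118]],
    [[6,-20,0],[0,0,-0.118]],
    [[6,-20,0],[0,0,-0.118]],
    [[6,-20,0],[0,0,-0.118]],
    [[6,-20,0],[0,0,-0.118]],
    [[6,-20,0],[0,0,-0.118]],
    [[6,-20,0],[0,0,-0.118]],
    [[6,-20,0],[0,0,-0.118]],
  ],
  fingers=1,
)

```text
time: 16.02
eef_pos: [0.5344, 0.1384, 0.1144]
tcp_rot: [0.457, 0.89, 0.0, 0.0]
contact_force: [0.3, -0.1, 0.3]
opening: 1.004
finger_force: 0.0
```

>>> step_arm(
  increments=[
    [[6,-20,0],[0,0,-0.118]],
    [[6,-20,0],[0,0,-0.118]],
    [[7,-16.5,0],[0,0,-0.118]],
    [[0,0,-30],[0,0,0]],
    [[0,0,-30],[0,0,0]],
    [[0,0,-20],[0,0,0]],
    [[0,0,0],[0,0,0]],
    [[0,0,0],[0,0,0]],
  ],
)

```text
time: 16.68
eef_pos: [0.5522, 0.0828, 0.0331]
tcp_rot: [0.604, 0.797, -0.001, -0.001]
contact_force: [0.9, 0.3, 0.2]
opening: 0.999
finger_force: 0.0
```

Run:
```python
from h import *
print(readout.get_state()['eef_pos']); a=snap('wrist','w4');b=snap('scene','s4')
cv2.imwrite('pics/c5.png',np.hstack([cv2.resize(a[:,:,::-1],(400,300)),cv2.resize(b[190:310,310:470,::-1],(400,300))]))
```

```text
[0.55223237 0.08284366 0.03309958]
```

View pics/c5.png

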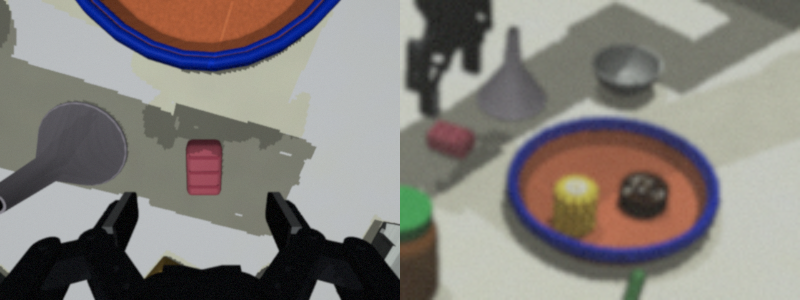

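The sunflower sits flat in the saucer. The pink block is aligned and centred between the fingers.

>>> step_arm(
  increments=[
    [[1,0,-20],[0,0,0]],
    [[0,0,-15],[0,0,0]],
    [[0,0,-10],[0,0,0]],
    [[0,0,-5],[0,0,0]],
    [[0,0,-2],[0,0,0]],
    [[0,0,0],[0,0,0]],
    [[0,0,0],[0,0,0]],
  ],
)

```text
time: 17.37
eef_pos: [0.555, 0.0829, -0.0174]
tcp_rot: [0.604, 0.797, 0.0, 0.001]
contact_force: [0.4, 0.0, 0.0]
opening: 0.998
finger_force: 0.0
```

>>> step_arm(
  increments=[
    [[0,0,0],[0,0,0]],
    [[0,0,0],[0,0,0]],
    [[0,0,0],[0,0,0]],
    [[0,0,0],[0,0,0]],
    [[0,0,0],[0,0,0]],
    [[0,0,0],[0,0,0]],
    [[0,0,0],[0,0,0]],
    [[0,0,0],[0,0,0]],
  ],
  fingers=-1,
)

```text
time: 18.03
eef_pos: [0.5545, 0.0829, -0.018]
tcp_rot: [0.604, 0.797, 0.0, 0.0]
contact_force: [-0.9, -0.9, 2.3]
opening: 0.362
finger_force: 30.6
```

>>> step_arm(
  increments=[
    [[0,0,20],[0,0,0]],
    [[0,0,30],[0,0,0]],
    [[0,0,35],[0,0,0]],
    [[0,0,35],[0,0,0]],
    [[0,0,20],[0,0,0]],
    [[-11,22,0],[0,0,0]],
    [[-16,31,0],[0,0,0]],
    [[-16,31,0],[0,0,0]],
  ],
)

```text
time: 18.7
eef_pos: [0.5107, 0.1671, 0.1219]
tcp_rot: [0.605, 0.796, 0.0, 0.0]
contact_force: [-0.2, 0.6, -1.1]
opening: 0.366
finger_force: 30.3
```

>>> step_arm(
  increments=[
    [[-16,32,0],[0,0,0]],
    [[-14,28,0],[0,0,0]],
    [[0,0,0],[0,0,0]],
    [[0,0,0],[0,0,0]],
    [[0,0,-30],[0,0,0]],
    [[0,0,-35],[0,0,0]],
    [[0,0,-30],[0,0,0]],
    [[0,0,-20],[0,0,0]],
  ],
)

```text
time: 19.37
eef_pos: [0.4796, 0.2251, 0.0033]
tcp_rot: [0.604, 0.797, -0.002, -0.001]
contact_force: [-1.6, -0.5, -1.3]
opening: 0.361
finger_force: 30.3
```

>>> step_arm(
  increments=[
    [[0,0,-8],[0,0,0]],
    [[0,0,-5],[0,0,0]],
    [[0,0,-2],[0,0,0]],
    [[0,0,0],[0,0,0]],
    [[0,0,0],[0,0,0]],
    [[0,0,0],[0,0,0]],
  ],
)

```text
time: 19.87
eef_pos: [0.4824, 0.2271, -0.0068]
tcp_rot: [0.604, 0.797, 0.001, 0.001]
contact_force: [-0.3, 0.6, -1.3]
opening: 0.368
finger_force: 30.3
```

>>> step_arm(
  increments=[
    [[0,0,-1],[0,0,0]],
    [[0,0,0],[0,0,0]],
    [[0,0,0],[0,0,0]],
    [[0,0,0],[0,0,0]],
  ],
)

```text
time: 20.2
eef_pos: [0.4811, 0.227, -0.0091]
tcp_rot: [0.604, 0.797, 0.0, 0.0]
contact_force: [-0.4, 0.9, -1.4]
opening: 0.366
finger_force: 30.3
```

>>> step_arm(
  increments=[
    [[0,0,-1],[0,0,0]],
    [[0,0,0],[0,0,0]],
    [[0,0,0],[0,0,0]],
    [[0,0,0],[0,0,0]],
  ],
)

```text
time: 20.53
eef_pos: [0.4813, 0.227, -0.01]
tcp_rot: [0.604, 0.797, 0.0, 0.0]
contact_force: [-0.7, -0.6, 3.3]
opening: 0.368
finger_force: 30.7
```

>>> step_arm(
  increments=[
    [[0,0,-1],[0,0,0]],
    [[0,0,0],[0,0,0]],
    [[0,0,0],[0,0,0]],
    [[0,0,0],[0,0,0]],
  ],
)

```text
time: 20.87
eef_pos: [0.4813, 0.227, -0.01]
tcp_rot: [0.604, 0.797, -0.0, -0.0]
contact_force: [-3.5, -1.2, 10.4]
opening: 0.363
finger_force: 31.5
```

>>> step_arm(
  increments=[
    [[0,0,1],[0,0,0]],
    [[0,0,0],[0,0,0]],
    [[0,0,0],[0,0,0]],
    [[0,0,0],[0,0,0]],
    [[0,0,10],[0,0,0]],
    [[0,0,40],[0,0,0]],
    [[0,0,40],[0,0,0]],
    [[0,0,40],[0,0,0]],
  ],
  fingers=0.06,
)

```text
time: 21.53
eef_pos: [0.4803, 0.2266, 0.1209]
tcp_rot: [0.604, 0.797, -0.001, -0.001]
contact_force: [0.8, 0.3, 0.4]
opening: 0.529
finger_force: 0.0
```

>>> step_arm(
  increments=[
    [[20,-33,0],[0,0,-0.095]],
    [[21,-33,0],[0,0,-0.095]],
    [[21,-33,0],[0,0,-0.095]],
    [[21,-33,0],[0,0,-0.095]],
    [[21,-33,0],[0,0,0]],
    [[21,-33,0],[0,0,0]],
    [[21,-33,0],[0,0,0]],
    [[21,-33,0],[0,0,0]],
  ],
  fingers=1,
)

```text
time: 22.2
eef_pos: [0.6488, -0.039, 0.1202]
tcp_rot: [0.744, 0.669, 0.0, 0.0]
contact_force: [0.3, 0.2, 0.0]
opening: 0.998
finger_force: 0.0
```

>>> step_arm(
  increments=[
    [[19,-32,0],[0,0,0]],
    [[0,0,-30],[0,0,0]],
    [[0,0,-30],[0,0,0]],
    [[0,0,-20],[0,0,0]],
    [[0,0,0],[0,0,0]],
    [[0,0,0],[0,0,0]],
  ],
)

```text
time: 22.7
eef_pos: [0.666, -0.0689, 0.0385]
tcp_rot: [0.744, 0.669, -0.001, -0.001]
contact_force: [-0.3, 0.3, -0.0]
opening: 0.997
finger_force: 0.0
```

Run:
```python
from h import *
print(readout.get_state()['eef_pos']); a=snap('wrist','w5');b=snap('scene','s5')
cv2.imwrite('pics/c6.png',np.hstack([cv2.resize(a[:,:,::-1],(400,300)),cv2.resize(b[190:310,310:470,::-1],(400,300))]))
```

```text
[ 0.6659724  -0.06888296  0.03850688]
```

View pics/c6.png

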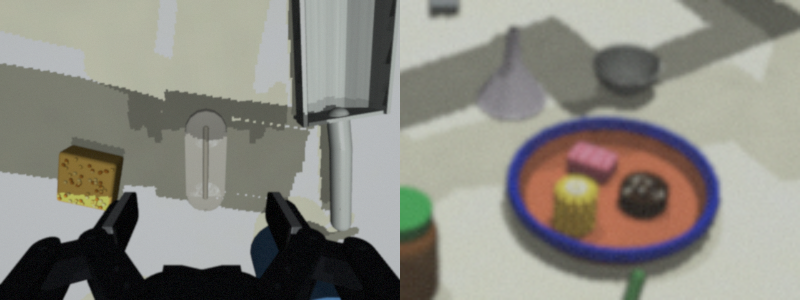

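The blue saucer holds all three pieces lying flat. The cuttlebone is between the fingers, with its centre near u=206 against 201 for the fingers, and the scoop and mug are clear.

>>> step_arm(
  increments=[
    [[2,0,-20],[0,0,0]],
    [[0,0,-15],[0,0,0]],
    [[0,0,-12],[0,0,0]],
    [[0,0,-7],[0,0,0]],
    [[0,0,-4],[0,0,0]],
    [[0,0,-2],[0,0,0]],
    [[0,0,0],[0,0,0]],
    [[0,0,0],[0,0,0]],
  ],
)

```text
time: 23.47
eef_pos: [0.6695, -0.0692, -0.0198]
tcp_rot: [0.744, 0.669, 0.0, 0.0]
contact_force: [0.2, -0.5, 0.1]
opening: 1.0
finger_force: 0.0
```

>>> step_arm(
  increments=[
    [[0,0,0],[0,0,0]],
    [[0,0,0],[0,0,0]],
    [[0,0,0],[0,0,0]],
    [[0,0,0],[0,0,0]],
    [[0,0,0],[0,0,0]],
    [[0,0,0],[0,0,0]],
    [[0,0,0],[0,0,0]],
    [[0,0,0],[0,0,0]],
  ],
  fingers=-1,
  grip_force=25,
)

```text
time: 24.13
eef_pos: [0.6696, -0.0692, -0.0198]
tcp_rot: [0.744, 0.669, 0.0, 0.0]
contact_force: [-0.8, 0.3, 3.5]
opening: 0.436
finger_force: 25.4
```

>>> step_arm(
  increments=[
    [[0,0,15],[0,0,0]],
    [[0,0,30],[0,0,0]],
    [[0,0,35],[0,0,0]],
    [[0,0,30],[0,0,0]],
    [[0,0,20],[0,0,0]],
    [[-12,-22,0],[0,0,0]],
    [[-17,-33,0],[0,0,0]],
    [[-17,-33,0],[0,0,0]],
  ],
)

```text
time: 24.8
eef_pos: [0.6229, -0.1571, 0.1112]
tcp_rot: [0.743, 0.67, 0.0, 0.001]
contact_force: [0.5, 0.2, -0.7]
opening: 0.433
finger_force: 25.2
```

>>> step_arm(
  increments=[
    [[-18,-35,0],[0,0,0]],
    [[-18,-35,0],[0,0,0]],
    [[-18,-35,0],[0,0,0]],
    [[-18,-35,0],[0,0,0]],
    [[-18,-35,0],[0,0,0]],
    [[0,0,0],[0,0,0]],
    [[0,0,0],[0,0,0]],
  ],
)

```text
time: 25.38
eef_pos: [0.5319, -0.3339, 0.1102]
tcp_rot: [0.745, 0.667, 0.0, -0.0]
contact_force: [1.2, 0.3, -1.3]
opening: 0.435
finger_force: 25.2
```

>>> step_arm(
  increments=[
    [[0,0,-30],[0,0,0]],
    [[0,0,-35],[0,0,0]],
    [[0,0,-25],[0,0,0]],
    [[0,0,-15],[0,0,0]],
    [[0,0,-8],[0,0,0]],
    [[0,0,-6],[0,0,0]],
    [[0,0,0],[0,0,0]],
    [[0,0,0],[0,0,0]],
  ],
)

```text
time: 26.05
eef_pos: [0.534, -0.3321, -0.0083]
tcp_rot: [0.743, 0.669, 0.0, 0.001]
contact_force: [-0.0, -0.5, -0.7]
opening: 0.437
finger_force: 25.2
```

>>> step_arm(
  increments=[
    [[0,0,-1.5],[0,0,0]],
    [[0,0,-1],[0,0,0]],
    [[0,0,0],[0,0,0]],
    [[0,0,0],[0,0,0]],
    [[0,0,0],[0,0,0]],
  ],
)

```text
time: 26.47
eef_pos: [0.5332, -0.3323, -0.0115]
tcp_rot: [0.744, 0.669, 0.0, 0.0]
contact_force: [-0.5, 0.4, -0.0]
opening: 0.435
finger_force: 25.2
```

>>> step_arm(
  increments=[
    [[0,0,-1],[0,0,0]],
    [[0,0,0],[0,0,0]],
    [[0,0,0],[0,0,0]],
  ],
)

```text
time: 26.72
eef_pos: [0.5333, -0.3324, -0.0119]
tcp_rot: [0.744, 0.669, -0.0, 0.0]
contact_force: [-1.4, 1.2, 5.9]
opening: 0.431
finger_force: 25.8
```

>>> step_arm(
  increments=[
    [[0,0,0],[0,0,0]],
    [[0,0,0],[0,0,0]],
    [[0,0,0],[0,0,0]],
    [[0,0,0],[0,0,0]],
    [[0,0,10],[0,0,0]],
    [[0,0,40],[0,0,0]],
    [[0,0,40],[0,0,0]],
    [[0,0,40],[0,0,0]],
  ],
  fingers=0.14,
)

```text
time: 27.38
eef_pos: [0.5325, -0.3317, 0.1184]
tcp_rot: [0.744, 0.669, -0.0, -0.001]
contact_force: [1.3, -1.0, 0.6]
opening: 0.569
finger_force: 0.0
```

>>> step_arm(
  increments=[
    [[2,24,0],[0,0,0.123]],
    [[2,24,0],[0,0,0.123]],
    [[2,24,0],[0,0,0.123]],
    [[2,24,0],[0,0,0.123]],
    [[2,24,0],[0,0,0.123]],
    [[2,24,0],[0,0,0.123]],
    [[2,24,0],[0,0,0.123]],
    [[2,24,0],[0,0,0.123]],
  ],
  fingers=1,
)

```text
time: 28.05
eef_pos: [0.5491, -0.139, 0.1179]
tcp_rot: [0.337, 0.942, -0.0, 0.0]
contact_force: [-0.1, 0.1, 0.6]
opening: 1.002
finger_force: 0.0
```

>>> step_arm(
  increments=[
    [[2,24,0],[0,0,0.122]],
    [[2,24,0],[0,0,0.122]],
    [[2,22,0],[0,0,0.122]],
    [[0,0,-30],[0,0,0]],
    [[0,0,-30],[0,0,0]],
    [[0,0,-20],[0,0,0]],
    [[0,0,0],[0,0,0]],
    [[0,0,0],[0,0,0]],
  ],
)

```text
time: 28.72
eef_pos: [0.5543, -0.0698, 0.0366]
tcp_rot: [0.163, 0.987, 0.0, -0.001]
contact_force: [-0.0, -0.4, 0.8]
opening: 1.0
finger_force: 0.0
```

Run:
```python
from h import *
print(readout.get_state()['eef_pos']); a=snap('wrist','w6');b=snap('scene','s6')
cv2.imwrite('pics/c7.png',np.hstack([cv2.resize(a[:,:,::-1],(400,300)),cv2.resize(b[150:270,160:320,::-1],(400,300))]))
```

```text
[ 0.55430109 -0.06984108  0.03662617]
```

View pics/c7.png

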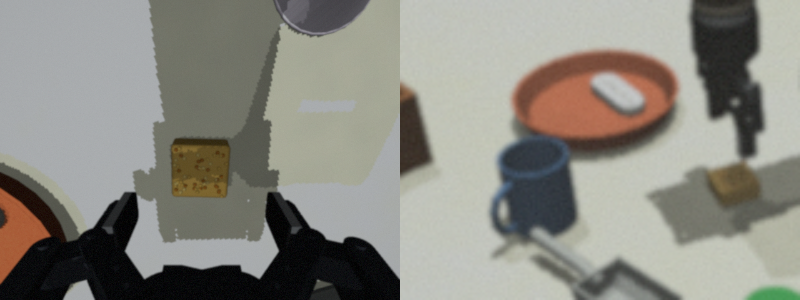

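The cuttlebone lies flat in the plain saucer, clear of the rim. The millet is square between the fingers.

>>> step_arm(
  increments=[
    [[1,0,-20],[0,0,0]],
    [[0,0,-15],[0,0,0]],
    [[0,0,-12],[0,0,0]],
    [[0,0,-7],[0,0,0]],
    [[0,0,-4],[0,0,0]],
    [[0,0,-1],[0,0,0]],
    [[0,0,0],[0,0,0]],
    [[0,0,0],[0,0,0]],
  ],
)

```text
time: 29.48
eef_pos: [0.5568, -0.0704, -0.021]
tcp_rot: [0.163, 0.987, -0.0, 0.001]
contact_force: [0.7, -0.4, 0.7]
opening: 0.998
finger_force: 0.0
```

>>> step_arm(
  increments=[
    [[0,0,0],[0,0,0]],
    [[0,0,0],[0,0,0]],
    [[0,0,0],[0,0,0]],
    [[0,0,0],[0,0,0]],
    [[0,0,0],[0,0,0]],
    [[0,0,0],[0,0,0]],
    [[0,0,0],[0,0,0]],
    [[0,0,0],[0,0,0]],
  ],
  fingers=-1,
  grip_force=30,
)

```text
time: 30.15
eef_pos: [0.5567, -0.0703, -0.0212]
tcp_rot: [0.163, 0.987, -0.0, 0.001]
contact_force: [0.0, 0.9, 4.5]
opening: 0.597
finger_force: 33.3
```

>>> step_arm(
  increments=[
    [[0,0,20],[0,0,0]],
    [[0,0,30],[0,0,0]],
    [[0,0,35],[0,0,0]],
    [[0,0,30],[0,0,0]],
    [[0,0,15],[0,0,0]],
    [[5,-25,0],[0,0,0.08]],
    [[6,-35,0],[0,0,0.08]],
    [[6,-35,0],[0,0,0.08]],
  ],
)

```text
time: 30.82
eef_pos: [0.5728, -0.1652, 0.1078]
tcp_rot: [0.04, 0.999, 0.0, -0.0]
contact_force: [0.3, 0.9, -0.8]
opening: 0.601
finger_force: 32.8
```

>>> step_arm(
  increments=[
    [[6,-35,0],[0,0,0.08]],
    [[6,-35,0],[0,0,0]],
    [[6,-35,0],[0,0,0]],
    [[6,-35,0],[0,0,0]],
    [[5,-27,0],[0,0,0]],
    [[0,0,0],[0,0,0]],
    [[0,0,0],[0,0,0]],
  ],
)

```text
time: 31.4
eef_pos: [0.6012, -0.3332, 0.1065]
tcp_rot: [0.005, 1.0, 0.001, -0.001]
contact_force: [0.7, 0.0, -1.5]
opening: 0.602
finger_force: 32.8
```

>>> step_arm(
  increments=[
    [[0,0,-30],[0,0,0]],
    [[0,0,-35],[0,0,0]],
    [[0,0,-25],[0,0,0]],
    [[0,0,-15],[0,0,0]],
    [[0,0,-8],[0,0,0]],
    [[0,0,-6],[0,0,0]],
    [[0,0,0],[0,0,0]],
    [[0,0,0],[0,0,0]],
  ],
)

```text
time: 32.07
eef_pos: [0.6031, -0.3325, -0.0094]
tcp_rot: [0.003, 1.0, -0.001, 0.001]
contact_force: [-0.6, 1.3, -0.7]
opening: 0.6
finger_force: 32.8
```

>>> step_arm(
  increments=[
    [[0,0,-2],[0,0,0]],
    [[0,0,0],[0,0,0]],
    [[0,0,0],[0,0,0]],
    [[0,0,0],[0,0,0]],
  ],
)

```text
time: 32.4
eef_pos: [0.6024, -0.3325, -0.0121]
tcp_rot: [0.003, 1.0, -0.0, 0.0]
contact_force: [-0.2, -0.3, -1.4]
opening: 0.602
finger_force: 32.8
```

>>> step_arm(
  increments=[
    [[0,0,-1],[0,0,0]],
    [[0,0,0],[0,0,0]],
    [[0,0,0],[0,0,0]],
    [[0,0,0],[0,0,0]],
  ],
)

```text
time: 32.73
eef_pos: [0.6025, -0.3325, -0.0132]
tcp_rot: [0.003, 1.0, -0.0, 0.0]
contact_force: [0.4, -1.0, 2.5]
opening: 0.599
finger_force: 33.1
```

Contact with the floor. Now I'll release and retreat.

>>> step_arm(
  increments=[
    [[0,0,0],[0,0,0]],
    [[0,0,0],[0,0,0]],
    [[0,0,0],[0,0,0]],
    [[0,0,0],[0,0,0]],
    [[0,0,10],[0,0,0]],
    [[0,0,40],[0,0,0]],
    [[0,0,40],[0,0,0]],
    [[0,0,40],[0,0,0]],
  ],
  fingers=0.44,
)

```text
time: 33.4
eef_pos: [0.6015, -0.3317, 0.1174]
tcp_rot: [0.003, 1.0, 0.0, -0.001]
contact_force: [0.6, 0.5, 0.2]
opening: 0.715
finger_force: 0.0
```

>>> step_arm(
  increments=[
    [[-10,35,10],[0,0,0]],
    [[-10,35,10],[0,0,0]],
    [[-10,35,10],[0,0,0]],
    [[-10,35,10],[0,0,0]],
    [[-10,35,0],[0,0,0]],
    [[-10,35,0],[0,0,0]],
    [[-10,35,0],[0,0,0]],
    [[0,0,0],[0,0,0]],
  ],
)

```text
time: 34.07
eef_pos: [0.5301, -0.0819, 0.1565]
tcp_rot: [0.001, 1.0, 0.001, -0.001]
contact_force: [0.3, 0.3, -0.1]
opening: 0.723
finger_force: 0.0
```

Run:
```python
from h import *
b=snap('scene','s7');t=snap('top','t7')
cv2.imwrite('pics/c8.png',np.vstack([cv2.resize(b[150:310,160:460,::-1],(563,300)),cv2.resize(t[190:350,170:600,::-1],(563,210))]))
```

```text
(no output)
```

View pics/c8.png

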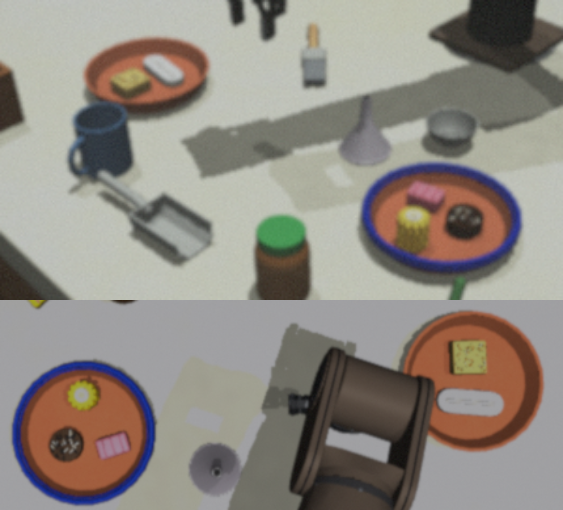

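Both pictures show every piece lying flat and apart in its own saucer. The saucers, mug, scoop and funnel are where they were, and the arm is clear.

```bash
python3 -c "
from h import *
print(sign_off())"
```

```text
the job is handed in; nothing more can be done
None
```

I handed the job in at about 34 s: corn round, sunflower cake and pink block are in the blue-rimmed saucer, millet cake and cuttlebone in the plain one, all flat and apart in the last pictures, though the hand-in gave no verdict; my first grasp closed above the corn and pressed its top with about 6 N.

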